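Refit a single-speed stack on the freehub

ROBOT

A 6-joint arm with a two-finger parallel gripper is mounted at the origin on a cart in front of the work surface, level with it; the furniture and walls round the work are solid. World frame = base frame: x ahead of the robot, y to its left, z up, the work surface at z = 0. Lengths are in mm, angles in rad, forces in N, time in s.
With the tool pointing down it reaches from about 350 to 875 mm from the base axis. Payload 4.2 kg.
Tool frame: the origin (TCP) lies midway between the tips of the shut fingers; the grasp point (between the pads) lies 19 mm behind it (arm.grasp_offset is the distance from the TCP to the grasp point, in mm); z points along the fingers, y is the line along which they close (so a half turn about z gives the same grasp; the last joint's range is limited). The gripper opens to 85 mm and grips with 20 to 120 N. Pads are 22 mm wide; open, the fingers measure 114 mm over their backs; the gripper's body (76 mm by 85 mm) begins 54 mm behind the grasp point. The pads swing forward as they close: fully open they stand 13 mm farther back than shut.
Start: joints at [-0.891, 0.385, 0.008, 0, -1.194, -0.259], TCP at [255.319, -570.448, 231.312] pointing down, gripper open.
Joint ranges: [-3.14, 3.14], [-1.21, 2.06], [-1.07, 1.41], [-3.16, 2.05], [-2.99, -0.16], [-3.1, 3.1]. Speed limits (rad/s): [2.79, 2.79, 3.14, 3.14, 3.14, 3.14].

INTERFACE

Orientations are given as a unit quaternion [x, y, z, w].
In Python, from bench import arm gives the robot as it stands. The module is installed in compiled form; this text tells all that it offers.
- The arm moves only by the tool servo_tool, never from a script. Its argument "increments" is a list of rows, each a list of 7 numbers: the opening, from 0 (shut) to 1 (fully open), then the shift along the tool's x, y, z in m, then the turn, a rotation vector about the tool's x, y, z in degrees. In form: [[grip, x, y, z, ax, ay, az], ...]. A call has 1 to 12 rows; each row is the pose to reach, as a shift and turn from the pose commanded when the call began, along the tool's axes at that moment; what a row does not reach only later rows make up. A row lasts 1/8 s, in which the tool goes at most 62.5 mm and 10.7 degrees, less where a joint would pass 70% of its speed; a pose out of reach is approached as far as the arm can. A call with a gripper value outside its range is refused whole. The fingers move at their own pace and stop on an object; the grip force is fixed at half the most. Time passes only in rows, so rows that repeat a pose let the fingers close. It gives the time, the measured TCP pose, the force, the opening and the grip force at its end, in the units of the state.
- arm.read_state(): the state, without advancing time (a new reading comes with each control period).
- arm.get_image(name): name is "side" or "top"; returns a dict with "color" (384x512x3 uint8, red, green, blue), "fx", "fy", "cx", "cy" (pixels), "rvec" (rotation vector, rad) and "tvec" (3), from world to camera coordinates, as OpenCV has them. Camera axes: x right, y down, z forward; pixel columns grow to the right and rows downward; lengths in mm; the calibration is good to about 2 mm. A picture is of the moment at which its call begins. There is no depth.
- arm.job_done(): hands the job in; it is judged then, once.
Trained networks look in the newest picture that a camera, given by its name, has taken for a name from the list of things; names that differ only in an ending like _2 or _b are one class to them, and where a whole thing is asked for, a point or a joint stands for the part that bears it (a point fixed in the world has none). Each returns a list of dicts, best first, with "p" (0 to 1); they miss things now and then, are a little off and sometimes report something else, mostly with a low value. They report only what shows in the picture. A call takes as long as a camera call.
- arm.look_for(camera, thing): "box" ([centre column, centre row, width, height] in pixels, round what is visible of it).
- arm.spot_point(camera, thing): "centre" ([column, row] in pixels: a listed point, or the origin of a listed thing).
The state is a dict: "clock": time; "joints": joint angles; "joint_vel": joint speeds; "joint_efforts": joint torques, N m; "position": TCP position; "ee_rot": TCP orientation; "contact_force": force on the tool from outside, world axes, zero at the start; "wrist_torque": the same for the moment, N m; "gripper_width": finger opening in mm; "grasp_force": force on a finger pad.
Only numpy, scipy, OpenCV 4.12 (cv2) and the standard library are available. Lean on these libraries where they do the work, as an engineer would, in place of code of your own. Each camera call takes 0.05 s, during which the arm holds its last target. There are 200 camera calls.

TASK

A sprocket and its three spacers were taken off the upright rear hub and hung on the row of pegs from left to right in the order in which they came off, so the part on the leftmost peg (as the robot sees it) came off first. Put them straight back from the pegs onto the splined freehub, one after another in reverse, so that the stack is as it was: the rightmost part goes on first, the leftmost last, each let go and lying flat before the next is fetched. Lower each one all the way down, do not let it drop, and leave the lockring socket and the grease tub where they are.

Things in the scene. Friction and masses are not known exactly. Their poses are not given: they have to be found in the camera images.
- hub: bare bicycle rear hub held upright in a small dark axle stand (foot 90 x 80 mm), fixed. Origin: on the bench, on the hub's axis; z up that axis. Parts go on the splined steel freehub at its top, at any yaw: 33 mm in diameter up to 131 mm above the origin, tapering to 22 mm at 137 mm, then an axle end (16 mm, then 10 mm thick) up to 148 mm.
- seat (a point): centre of the upper face of the 40 mm collar at the foot of the freehub, on which the first part comes to lie: on the hub's axis, 100 mm above the bench. The spoke flange just below it is 58 mm in diameter, its upper face 7.5 mm lower.
- rack: aluminium rail, 34 mm wide, 312 mm long, on two low black feet 74 mm long, fixed. Origin: on the bench under the rail's middle; y along the row, +y to the robot's left (yaw within 0.3 rad). Rail top at 45 mm; four pegs at y = +117 (leftmost), +39, -39, -117 mm (rightmost), 26 mm thick, 16 mm high. A part lies on the rail, its bore loosely round a peg, up to 5.5 mm off centre.
- long_spacer: bare aluminium tube spacer, outer diameter 46 mm, 13 mm high, bore 37 mm, loose, lying flat. Origin: centre of its underside, z up its axis.
- short_spacer: black plastic ring spacer, outer diameter 43 mm, 8 mm high, bore 37 mm, loose, lying flat. Origin: centre of its underside, z up its axis.
- flanged_spacer: dark steel spool-shaped spacer, 10 mm high with a 54 mm flange 3 mm thick at top and bottom and a 47 mm waist, bore 37 mm, loose, lying flat. Origin: centre of its underside, z up its axis.
- sprocket: steel sprocket of 14 teeth, 63 mm over the teeth, 8 mm high: its 4 mm toothed plate is the upper half, a 46 mm boss the lower half; bore 37 mm, loose, lying flat. Origin: centre of the boss's underside, z up its axis.
- lockring_tool: bystander: splined lockring socket, pale metal, 35 mm in diameter, 30 mm high, standing loose behind the hub. Origin: centre of its underside.
- grease: bystander: yellow grease tub with black lid, 82 mm in diameter, 68 mm high, standing loose at the back of the bench. Origin: centre of its underside.

How it is judged (in metres and radians):
On the way, in this order (a step that is already met when the one before it is completed fails the run):
1. the part from the rightmost peg lies flat on the freehub, let go, while the parts further left are still on the pegs (((horizontal distance between long_spacer and hub below 0.005 m and z of long_spacer in the frame of hub between 0.097 and 0.103 m and angle between long_spacer's own z axis and vertical below 0.08 rad and contact force between the fingers and long_spacer below 0.2 N) or (horizontal distance between short_spacer and hub below 0.005 m and z of short_spacer in the frame of hub between 0.097 and 0.103 m and angle between short_spacer's own z axis and vertical below 0.08 rad and contact force between the fingers and short_spacer below 0.2 N) or (horizontal distance between flanged_spacer and hub below 0.005 m and z of flanged_spacer in the frame of hub between 0.097 and 0.103 m and angle between flanged_spacer's own z axis and vertical below 0.08 rad and contact force between the fingers and flanged_spacer below 0.2 N) or (horizontal distance between sprocket and hub below 0.005 m and z of sprocket in the frame of hub between 0.097 and 0.103 m and angle between sprocket's own z axis and vertical below 0.08 rad and contact force between the fingers and sprocket below 0.2 N)) and ((y of long_spacer in the frame of rack between 0.105 and 0.129 m and x of long_spacer in the frame of rack between -0.012 and 0.012 m and z of long_spacer in the frame of rack below 0.051 m) or (y of short_spacer in the frame of rack between 0.105 and 0.129 m and x of short_spacer in the frame of rack between -0.012 and 0.012 m and z of short_spacer in the frame of rack below 0.051 m) or (y of flanged_spacer in the frame of rack between 0.105 and 0.129 m and x of flanged_spacer in the frame of rack between -0.012 and 0.012 m and z of flanged_spacer in the frame of rack below 0.051 m) or (y of sprocket in the frame of rack between 0.105 and 0.129 m and x of sprocket in the frame of rack between -0.012 and 0.012 m and z of sprocket in the frame of rack below 0.051 m)) and ((y of long_spacer in the frame of rack between 0.027 and 0.051 m and x of long_spacer in the frame of rack between -0.012 and 0.012 m and z of long_spacer in the frame of rack below 0.051 m) or (y of short_spacer in the frame of rack between 0.027 and 0.051 m and x of short_spacer in the frame of rack between -0.012 and 0.012 m and z of short_spacer in the frame of rack below 0.051 m) or (y of flanged_spacer in the frame of rack between 0.027 and 0.051 m and x of flanged_spacer in the frame of rack between -0.012 and 0.012 m and z of flanged_spacer in the frame of rack below 0.051 m) or (y of sprocket in the frame of rack between 0.027 and 0.051 m and x of sprocket in the frame of rack between -0.012 and 0.012 m and z of sprocket in the frame of rack below 0.051 m)) and ((y of long_spacer in the frame of rack between -0.051 and -0.027 m and x of long_spacer in the frame of rack between -0.012 and 0.012 m and z of long_spacer in the frame of rack below 0.051 m) or (y of short_spacer in the frame of rack between -0.051 and -0.027 m and x of short_spacer in the frame of rack between -0.012 and 0.012 m and z of short_spacer in the frame of rack below 0.051 m) or (y of flanged_spacer in the frame of rack between -0.051 and -0.027 m and x of flanged_spacer in the frame of rack between -0.012 and 0.012 m and z of flanged_spacer in the frame of rack below 0.051 m) or (y of sprocket in the frame of rack between -0.051 and -0.027 m and x of sprocket in the frame of rack between -0.012 and 0.012 m and z of sprocket in the frame of rack below 0.051 m))), for 0.2 s.
2. the part from the next peg lies flat on the freehub, let go, while the parts further left are still on the pegs (((horizontal distance between each of long_spacer, short_spacer and hub below 0.005 m and z of long_spacer in the frame of hub between 0.097 and 0.111 m and angle between each of long_spacer, short_spacer's own z axis and vertical below 0.08 rad and z of short_spacer in the frame of hub between 0.097 and 0.116 m and contact force between the fingers and long_spacer below 0.2 N and contact force between the fingers and short_spacer below 0.2 N) or (horizontal distance between each of long_spacer, flanged_spacer and hub below 0.005 m and z of long_spacer in the frame of hub between 0.097 and 0.113 m and angle between each of long_spacer, flanged_spacer's own z axis and vertical below 0.08 rad and z of flanged_spacer in the frame of hub between 0.097 and 0.116 m and contact force between the fingers and long_spacer below 0.2 N and contact force between the fingers and flanged_spacer below 0.2 N) or (horizontal distance between each of long_spacer, sprocket and hub below 0.005 m and z of long_spacer in the frame of hub between 0.097 and 0.111 m and angle between each of long_spacer, sprocket's own z axis and vertical below 0.08 rad and z of sprocket in the frame of hub between 0.097 and 0.116 m and contact force between the fingers and long_spacer below 0.2 N and contact force between the fingers and sprocket below 0.2 N) or (horizontal distance between each of short_spacer, flanged_spacer and hub below 0.005 m and z of short_spacer in the frame of hub between 0.097 and 0.113 m and angle between each of short_spacer, flanged_spacer's own z axis and vertical below 0.08 rad and z of flanged_spacer in the frame of hub between 0.097 and 0.111 m and contact force between the fingers and short_spacer below 0.2 N and contact force between the fingers and flanged_spacer below 0.2 N) or (horizontal distance between each of short_spacer, sprocket and hub below 0.005 m and z of short_spacer in the frame of hub between 0.097 and 0.111 m and angle between each of short_spacer, sprocket's own z axis and vertical below 0.08 rad and z of sprocket in the frame of hub between 0.097 and 0.111 m and contact force between the fingers and short_spacer below 0.2 N and contact force between the fingers and sprocket below 0.2 N) or (horizontal distance between each of flanged_spacer, sprocket and hub below 0.005 m and z of flanged_spacer in the frame of hub between 0.097 and 0.111 m and angle between each of flanged_spacer, sprocket's own z axis and vertical below 0.08 rad and z of sprocket in the frame of hub between 0.097 and 0.113 m and contact force between the fingers and flanged_spacer below 0.2 N and contact force between the fingers and sprocket below 0.2 N)) and ((y of long_spacer in the frame of rack between 0.105 and 0.129 m and x of long_spacer in the frame of rack between -0.012 and 0.012 m and z of long_spacer in the frame of rack below 0.051 m) or (y of short_spacer in the frame of rack between 0.105 and 0.129 m and x of short_spacer in the frame of rack between -0.012 and 0.012 m and z of short_spacer in the frame of rack below 0.051 m) or (y of flanged_spacer in the frame of rack between 0.105 and 0.129 m and x of flanged_spacer in the frame of rack between -0.012 and 0.012 m and z of flanged_spacer in the frame of rack below 0.051 m) or (y of sprocket in the frame of rack between 0.105 and 0.129 m and x of sprocket in the frame of rack between -0.012 and 0.012 m and z of sprocket in the frame of rack below 0.051 m)) and ((y of long_spacer in the frame of rack between 0.027 and 0.051 m and x of long_spacer in the frame of rack between -0.012 and 0.012 m and z of long_spacer in the frame of rack below 0.051 m) or (y of short_spacer in the frame of rack between 0.027 and 0.051 m and x of short_spacer in the frame of rack between -0.012 and 0.012 m and z of short_spacer in the frame of rack below 0.051 m) or (y of flanged_spacer in the frame of rack between 0.027 and 0.051 m and x of flanged_spacer in the frame of rack between -0.012 and 0.012 m and z of flanged_spacer in the frame of rack below 0.051 m) or (y of sprocket in the frame of rack between 0.027 and 0.051 m and x of sprocket in the frame of rack between -0.012 and 0.012 m and z of sprocket in the frame of rack below 0.051 m))), for 0.2 s.
3. the part from the third peg lies flat on the freehub, let go, while the part further left is still on the pegs (((horizontal distance between each of long_spacer, short_spacer, flanged_spacer and hub below 0.005 m and z of long_spacer in the frame of hub between 0.097 and 0.121 m and angle between each of long_spacer, short_spacer, flanged_spacer's own z axis and vertical below 0.08 rad and z of short_spacer in the frame of hub between 0.097 and 0.126 m and z of flanged_spacer in the frame of hub between 0.097 and 0.124 m and contact force between the fingers and long_spacer below 0.2 N and contact force between the fingers and short_spacer below 0.2 N and contact force between the fingers and flanged_spacer below 0.2 N) or (horizontal distance between each of long_spacer, short_spacer, sprocket and hub below 0.005 m and z of long_spacer in the frame of hub between 0.097 and 0.119 m and angle between each of long_spacer, short_spacer, sprocket's own z axis and vertical below 0.08 rad and z of short_spacer in the frame of hub between 0.097 and 0.124 m and z of sprocket in the frame of hub between 0.097 and 0.124 m and contact force between the fingers and long_spacer below 0.2 N and contact force between the fingers and short_spacer below 0.2 N and contact force between the fingers and sprocket below 0.2 N) or (horizontal distance between each of long_spacer, flanged_spacer, sprocket and hub below 0.005 m and z of long_spacer in the frame of hub between 0.097 and 0.121 m and angle between each of long_spacer, flanged_spacer, sprocket's own z axis and vertical below 0.08 rad and z of flanged_spacer in the frame of hub between 0.097 and 0.124 m and z of sprocket in the frame of hub between 0.097 and 0.126 m and contact force between the fingers and long_spacer below 0.2 N and contact force between the fingers and flanged_spacer below 0.2 N and contact force between the fingers and sprocket below 0.2 N) or (horizontal distance between each of short_spacer, flanged_spacer, sprocket and hub below 0.005 m and z of short_spacer in the frame of hub between 0.097 and 0.121 m and angle between each of short_spacer, flanged_spacer, sprocket's own z axis and vertical below 0.08 rad and z of flanged_spacer in the frame of hub between 0.097 and 0.119 m and z of sprocket in the frame of hub between 0.097 and 0.121 m and contact force between the fingers and short_spacer below 0.2 N and contact force between the fingers and flanged_spacer below 0.2 N and contact force between the fingers and sprocket below 0.2 N)) and ((y of long_spacer in the frame of rack between 0.105 and 0.129 m and x of long_spacer in the frame of rack between -0.012 and 0.012 m and z of long_spacer in the frame of rack below 0.051 m) or (y of short_spacer in the frame of rack between 0.105 and 0.129 m and x of short_spacer in the frame of rack between -0.012 and 0.012 m and z of short_spacer in the frame of rack below 0.051 m) or (y of flanged_spacer in the frame of rack between 0.105 and 0.129 m and x of flanged_spacer in the frame of rack between -0.012 and 0.012 m and z of flanged_spacer in the frame of rack below 0.051 m) or (y of sprocket in the frame of rack between 0.105 and 0.129 m and x of sprocket in the frame of rack between -0.012 and 0.012 m and z of sprocket in the frame of rack below 0.051 m))), for 0.2 s.
At the end, for the whole second after the job is handed in: All four parts are threaded on the freehub in one closed stack, having gone on from the rightmost peg to the leftmost: each within 5 mm of the hub's axis, level within 0.08 rad, nowhere more than 3 mm above a closed stack, released and at rest (horizontal distance between each of long_spacer, short_spacer, flanged_spacer, sprocket and hub below 0.005 m and z of long_spacer in the frame of hub between 0.097 and 0.129 m and angle between each of long_spacer, short_spacer, flanged_spacer, sprocket's own z axis and vertical below 0.08 rad and z of short_spacer in the frame of hub between 0.097 and 0.134 m and z of flanged_spacer in the frame of hub between 0.097 and 0.132 m and z of sprocket in the frame of hub between 0.097 and 0.134 m and linear speed of each of long_spacer, short_spacer, flanged_spacer, sprocket below 0.02 m/s and contact force between the fingers and long_spacer below 0.2 N and contact force between the fingers and short_spacer below 0.2 N and contact force between the fingers and flanged_spacer below 0.2 N and contact force between the fingers and sprocket below 0.2 N); the robot touches nothing.
It fails at once if the lockring socket is moved by more than 10 mm (distance of lockring_tool from where it was at the start of the episode above 0.01 m).
It fails at once if the grease tub is moved by more than 10 mm (distance of grease from where it was at the start of the episode above 0.01 m).
It fails at once if a part is dropped down the freehub (faster than 0.4 m/s on it) ((horizontal distance between long_spacer and hub below 0.005 m and z of long_spacer in the frame of hub below 0.135 m and linear speed of long_spacer above 0.4 m/s) or (horizontal distance between short_spacer and hub below 0.005 m and z of short_spacer in the frame of hub below 0.135 m and linear speed of short_spacer above 0.4 m/s) or (horizontal distance between flanged_spacer and hub below 0.005 m and z of flanged_spacer in the frame of hub below 0.135 m and linear speed of flanged_spacer above 0.4 m/s) or (horizontal distance between sprocket and hub below 0.005 m and z of sprocket in the frame of hub below 0.135 m and linear speed of sprocket above 0.4 m/s)).
It also fails if it takes over 93 s, if anything falls off the work surface, if the arm or the gripper's body presses on something with over 40 N, if the wrist force passes 120 N, or if a joint passes its speed limit or range.

## Working session

There is one attempt and no reset: what is moved stays moved. The work goes in short steps, Python scripts to look and compute and a tool call to move; the robot and the scene stay as the last step left them, time stands still between calls to the robot, and variables do not carry over. Pictures are saved under pics/ and viewed, at most 14 in all, crops included, and the job is handed in when it is done.

Besides the shell and the picture viewer there is one more tool, called after ">>>" as name(argument=value, ...), one argument or row to a line, values as JSON. servo_tool: Moves the arm, as the interface text tells. Its arguments: {"type":"object","properties":{"increments":{"type":"array","items":{"type":"array","items":{"type":"number"}}}},"required":["increments"]}

```bash
mkdir -p pics; cat > h.py <<'E'
from bench import arm
import numpy as np, cv2
from scipy.spatial.transform import Rotation as R
from scipy.optimize import least_squares
def cam(n):
    c=arm.get_image(n); c['K']=np.array([[c['fx'],0,c['cx']],[0,c['fy'],c['cy']],[0,0,1.]])
    c['P']=c['K']@np.c_[cv2.Rodrigues(np.array(c['rvec'],float))[0],np.array(c['tvec'],float)]; return c
def tri(P1,u1,P2,u2):
    X=cv2.triangulatePoints(P1,P2,np.array(u1,float),np.array(u2,float))[:,0]; return X[:3]/X[3]
def ray(c,uv,z):
    P=c['P']; A=np.c_[P[:,0],P[:,1],-np.array([*uv,1])]; return np.linalg.solve(A,-(P[:,2]*z+P[:,3]))[:2]
def proj(c,X): x=c['P']@np.r_[X,1]; return x[:2]/x[2]
E
python3 - <<'E'
from h import *
np.set_printoptions(precision=1,suppress=True)
s,t=cam('side'),cam('top')
for n,c in(('side',s),('top',t)):
    cv2.imwrite(f'pics/{n}0.png',c['color'][:,:,::-1]); Rm=cv2.Rodrigues(np.array(c['rvec'],float))[0]; print(n,-Rm.T@np.array(c['tvec']),Rm[2],c['fx'])
for th in 'hub seat rack long_spacer short_spacer flanged_spacer sprocket lockring_tool grease'.split():
    a=arm.spot_point('side',th);b=arm.spot_point('top',th)
    print(th,[(np.round(x['centre'],1),round(x['p'],2)) for x in a[:2]],[(np.round(x['centre'],1),round(x['p'],2)) for x in b[:2]], tri(s['P'],a[0]['centre'],t['P'],b[0]['centre']) if a and b else None)
print(arm.read_state())
E
```

```text
side [ 74.2 889.5 855.6] [ 0.4 -0.7 -0.6] 453.3960781854791
top [ 182.    43.7 1453.8] [ 0.3 -0.  -1. ] 461.46423277705196
hub [(array([300.3, 184.7]), 0.85)] [(array([320.8, 223.7]), 0.57)] [ 512.6 -209.9   -6.4]
seat [(array([305.7, 158.4]), 0.68)] [(array([323.4, 216.2]), 0.62)] [ 504.8 -202.7  102.5]
rack [(array([256.1, 267.9]), 0.89)] [(array([200.5, 247.6]), 0.84)] [460.8 182.3   1. ]
long_spacer [(array([259.5, 244.1]), 0.71), (array([279.6, 170.3]), 0.56)] [(array([210.1, 242.7]), 0.57)] [466.7 148.1  52. ]
short_spacer [(array([247. , 266.8]), 0.54)] [(array([186.7, 246.1]), 0.54)] [462.9 221.6  39.5]
flanged_spacer [] [(array([161.8, 252.7]), 0.72), (array([310. , 157.6]), 0.34)] None
sprocket [(array([269.1, 223.5]), 0.63)] [(array([236. , 237.4]), 0.73), (array([307.9, 157.1]), 0.43)] [478.8  67.9  54.2]
lockring_tool [(array([279.6, 169.5]), 0.6)] [(array([335.4, 191.4]), 0.64), (array([183.3, 247.2]), 0.61)] [ 620.5 -274.7  -21. ]
grease [(array([239.9, 166.6]), 0.56)] [(array([308.9, 158.9]), 0.91), (array([184.9, 245.3]), 0.7)] [ 732.9 -195.9    1.8]
{'clock': 1.0, 'joints': array([-0.9,  0.4,  0. , -0. , -1.2, -0.3]), 'joint_vel': array([-0.,  0.,  0.,  0., -0.,  0.]), 'joint_efforts': array([ -0. , -39.2,  18.9,   4.2,  -0. ,   0. ]), 'position': array([ 255.3, -570.4,  231.3]), 'ee_rot': array([-0.2,  1. ,  0. ,  0. ]), 'contact_force': array([-0.4,  0.6, -0.1]), 'wrist_torque': array([-0., -0., -0.]), 'grasp_force': 0.0, 'gripper_width': 85.49987921631501}
```

```bash
python3 - <<'E'
import cv2,numpy as np
s=cv2.imread('pics/side0.png');t=cv2.imread('pics/top0.png')
a=cv2.resize(s[140:300,215:335],None,fx=3.2,fy=3.2,interpolation=cv2.INTER_CUBIC)
b=cv2.resize(t[140:290,140:350],None,fx=3.8,fy=3.8,interpolation=cv2.INTER_CUBIC)
cv2.imwrite('pics/a.png',a);cv2.imwrite('pics/b.png',b)
E
```

```text
(no output)
```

View pics/a.png

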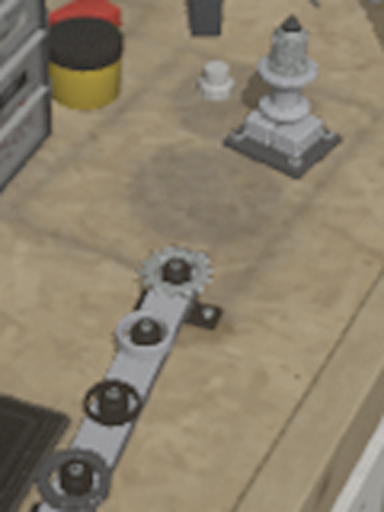

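View pics/b.png

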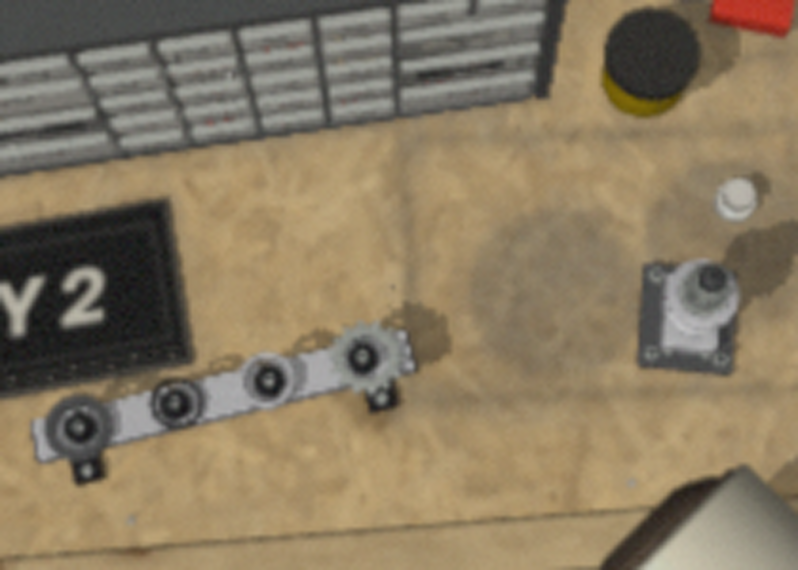

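View pics/side0.png

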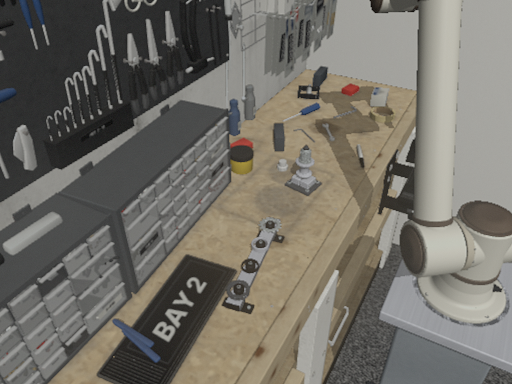

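```bash
python3 - <<'E'
from h import *
np.set_printoptions(precision=1,suppress=True)
s,t=cam('side'),cam('top')
T=np.array([(82,424),(177,402),(270,380),(363,353),(712,274)])/3.8+140
S=np.array([(78,472),(113,397),(146,326),(178,266),(291,20)])/3.2+[215,140]
for a,b,z in zip(S,T,[61]*4+[148]): print(tri(s['P'],a,t['P'],b),ray(s,a,z),ray(t,b,z))
ims=[cv2.resize(t['color'][190:275,145:255],None,fx=7,fy=7,interpolation=cv2.INTER_CUBIC),
 np.hstack([cv2.resize(s['color'][212:312,225:285],None,fx=6,fy=6,interpolation=cv2.INTER_CUBIC),
 cv2.resize(s['color'][140:200,285:327],None,fx=10,fy=10,interpolation=cv2.INTER_CUBIC)]),
 cv2.resize(t['color'][200:250,295:350],None,fx=11,fy=11,interpolation=cv2.INTER_CUBIC)]
for i,m in enumerate(ims): cv2.imwrite(f'pics/z{i}.png',m[:,:,::-1])
for th in 'long_spacer short_spacer flanged_spacer sprocket hub lockring_tool'.split():
    print(th,[[(np.round(x['box'],1),round(x['p'],2)) for x in arm.look_for(c,th)[:2]] for c in('side','top')])
E
```

```text
[445.3 296.1  51. ] [439.6 303.3] [444.4 294.6]
[458.4 219.4  50.8] [453.6 227.9] [456.5 218.2]
[470.4 143.3  55.7] [468.4 148.3] [468.7 142.7]
[484.5  66.   55.1] [479.4  72. ] [485.1  66.5]
[ 508.1 -208.6  141.2] [ 502.5 -198. ] [ 507.7 -207. ]
long_spacer [[(array([259.1, 243.9,  16.2,  10.5]), 0.52)], [(array([208.1, 236.8,  11.5,   7.5]), 0.51)]]
short_spacer [[], [(array([183.9, 237.8,   3.5,   0.4]), 0.45)]]
flanged_spacer [[(array([238.3, 290.2,  21.6,  23.2]), 0.62)], [(array([161.1, 253. ,  17.8,  12.3]), 0.72)]]
sprocket [[(array([270.5, 225.6,  20.7,  12.6]), 0.72)], [(array([240.4, 228.1,  12.7,   4.5]), 0.6)]]
hub [[(array([301.1, 171.5,  37.1,  50. ]), 0.72), (array([280.2, 166.4,  14. ,  10.9]), 0.49)], [(array([320.5, 224.7,  29.6,  36.4]), 0.58), (array([334.1, 193.8,   7.2,  15.1]), 0.26)]]
lockring_tool [[], [(array([333.5, 192.9,   6.6,  16.1]), 0.59)]]
```

View pics/z0.png

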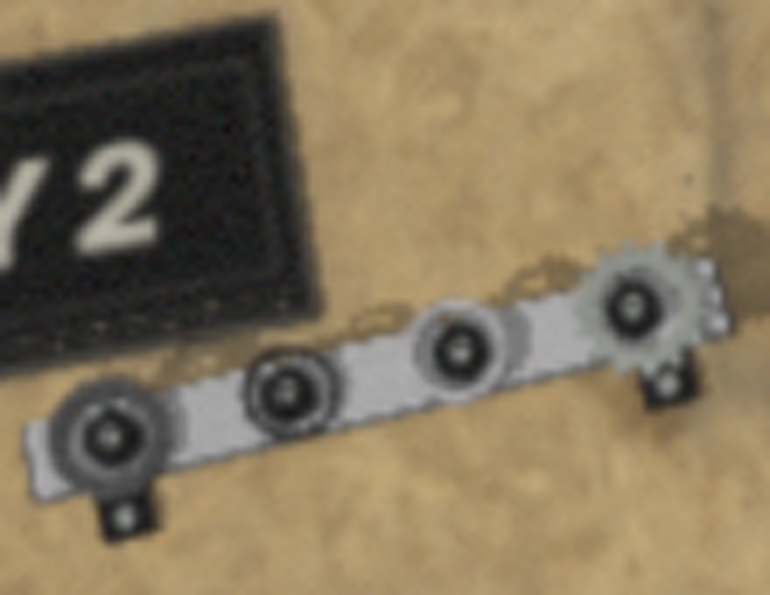

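View pics/z1.png

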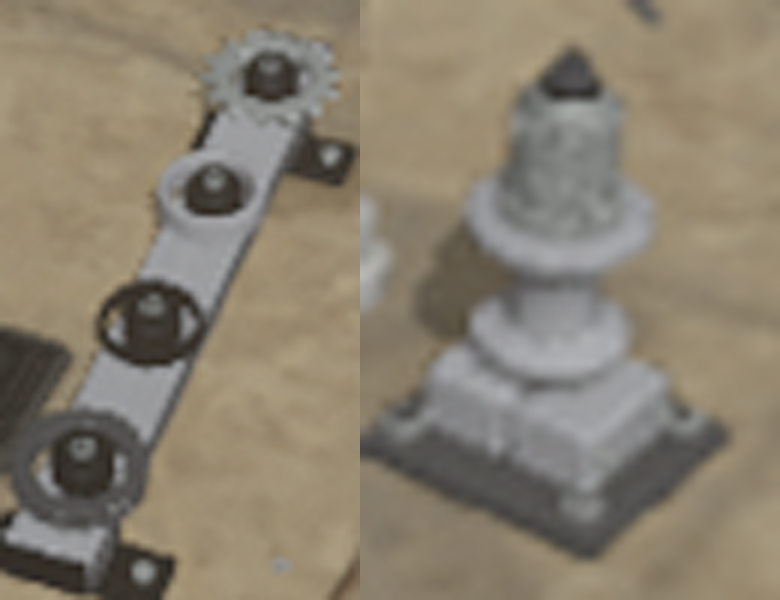

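View pics/z2.png

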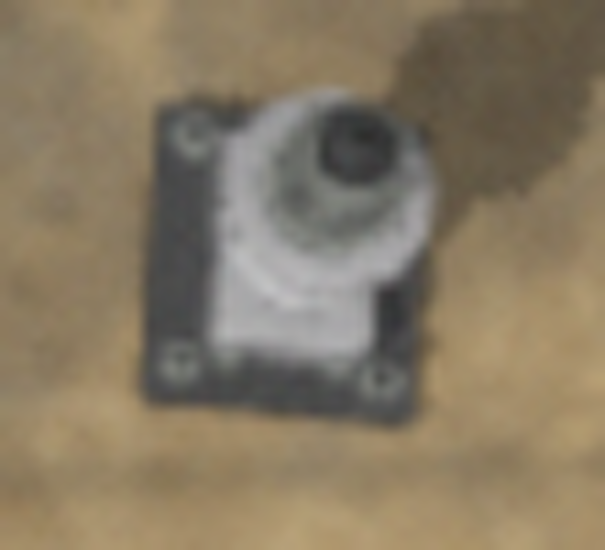

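```bash
python3 - <<'E'
from h import *
np.set_printoptions(precision=1,suppress=True)
s,t=cam('side'),cam('top')
f=lambda L,k,o:(np.array(L)+.5)/k-.5+np.array(o)
T=np.r_[f([(112,435),(287,390),(461,350),(632,305)],7,(145,190)),f([(358,143)],11,(295,200))]
S=np.r_[f([(84,448),(152,305),(213,182),(272,66)],6,(225,212)),f([(573-360,46)],10,(285,140))]
for a,b,z in zip(S,T,[61]*4+[148]): print(tri(s['P'],a,t['P'],b),ray(s,a,z),ray(t,b,z))
print('flange',ray(t,f([(329.5,187)],11,(295,200))[0],92.5), ray(s,f([(561-360,222)],10,(285,140))[0],90))
print('flange tri',tri(s['P'],f([(561-360,218)],10,(285,140))[0],t['P'],f([(329.5,187)],11,(295,200))[0]))
print('stand',[ray(t,p,2) for p in f([(145,405),(418,420),(160,100)],11,(295,200))])
print('stand side',[ray(s,p,0) for p in f([(590-360,560),(727-360,435)],10,(285,140))])
# rings in top image, centre of outer contour top face
for n,p,z in(('fl',(112,434),55),('sh',(293,392),53),('lo',(461,350),58),('sp',(640,306),53)):print(n,ray(t,f([p],7,(145,190))[0],z))
for n,p,z in(('fl',(80,465),55),('sh',(151,322),53),('lo',(208,192),58),('sp',(270,76),53)):print(n,ray(s,f([p],6,(225,212))[0],z))
E
```

```text
[444.8 298.3  57.4] [443.1 301. ] [444.2 297.7]
[458.6 221.4  58.4] [457.1 223.6] [458.2 221.2]
[471.4 145.   56.7] [469.6 149.1] [470.2 144.6]
[484.2  68.4  58.5] [482.  71.] [484.5  68.6]
[ 506.1 -205.5  150.2] [ 507.6 -208.9] [ 506.4 -206. ]
flange [ 508.3 -207.2] [ 504.4 -201.9]
flange tri [ 508.4 -208.5   86.9]
stand [array([ 469.1, -162.4]), array([ 458.6, -241.1]), array([ 560.2, -177. ])]
stand side [array([ 470. , -160.7]), array([ 458.1, -242.1])]
fl [445.8 298.8]
sh [458.7 219.6]
lo [470.8 144.8]
sp [485.5  65.2]
fl [442.9 304.5]
sh [456.7 225.3]
lo [470.  152.7]
sp [483.8  69.2]
```

```bash
cat >> h.py <<'E'
PEG=[(483.8,68.8),(470.6,145.6),(457.4,222.4),(444.2,299.2)]; ROW=np.degrees(np.arctan2(.985,-.169)); HUB=(508,-208)
np.set_printoptions(precision=4,suppress=True)
def plan(xyz,yaw=None):
    s=arm.read_state(); q=R.from_quat(s['ee_rot']); M=q.as_matrix(); p=s['position']
    cur=np.degrees(np.arctan2(M[1,1],M[0,1]))
    if yaw is None: yaw=cur
    d=(yaw-cur+90)%180-90
    # level the tool too: target has z down
    y=np.array([np.cos(np.radians(cur+d)),np.sin(np.radians(cur+d)),0]); z=np.array([0,0,-1.]); Mt=np.c_[np.cross(y,z),y,z]
    rv=np.degrees(R.from_matrix(M.T@Mt).as_rotvec())
    print('shift',M.T@(np.array(xyz)-p)/1000,'rot',rv,'cur yaw',round(cur,1),'j6',round(s['joints'][5],2),'t',s['clock'])
def st():
    s=arm.read_state(); print(s['clock'],s['position'],'F',s['contact_force'],'w',s['gripper_width'],'g',s['grasp_force'])
E
python3 -c "
from h import *
print(ROW); plan((*PEG[0],130),ROW);plan((*PEG[0],130),ROW+90)"
```

```text
99.73565088073379
shift [-0.4696  0.4902  0.1013] rot [-0.001   0.0023 14.3733] cur yaw 114.1 j6 -0.26 t 1.8
shift [-0.4696  0.4902  0.1013] rot [ -0.0025   0.001  -75.6267] cur yaw 114.1 j6 -0.26 t 1.8
```

>>> servo_tool(
  increments=[
    [0.82, -0.4696, 0.4902, 0.1013, 0, 0, 14.37],
    [0.82, -0.4696, 0.4902, 0.1013, 0, 0, 14.37],
    [0.82, -0.4696, 0.4902, 0.1013, 0, 0, 14.37],
    [0.82, -0.4696, 0.4902, 0.1013, 0, 0, 14.37],
    [0.82, -0.4696, 0.4902, 0.1013, 0, 0, 14.37],
    [0.82, -0.4696, 0.4902, 0.1013, 0, 0, 14.37],
    [0.82, -0.4696, 0.4902, 0.1013, 0, 0, 14.37],
    [0.82, -0.4696, 0.4902, 0.1013, 0, 0, 14.37],
    [0.82, -0.4696, 0.4902, 0.1013, 0, 0, 14.37],
    [0.82, -0.4696, 0.4902, 0.1013, 0, 0, 14.37],
    [0.82, -0.4696, 0.4902, 0.1013, 0, 0, 14.37],
    [0.82, -0.4696, 0.4902, 0.1013, 0, 0, 14.37],
  ],
)

```text
clock: 3.3
position: [485.1, 72.3, 129.5]
ee_rot: [-0.088, 0.996, -0.0, 0.0]
contact_force: [-1.2, -0.6, 0.5]
gripper_width: 69.9
grasp_force: 0.0
```

```bash
python3 - <<'E'
from h import *
plan((*PEG[0],90),ROW); st()
s,t=cam('side'),cam('top')
for c,n in((s,'side'),(t,'top')):
    u=proj(c,[*PEG[0],70]); print(u)
    x,y=int(u[0])-25,int(u[1])-30
    cv2.imwrite(f'pics/{n}1.png',cv2.resize(c['color'][y:y+50,x:x+50],None,fx=8,fy=8,interpolation=cv2.INTER_CUBIC)[:,:,::-1])
cv2.imwrite('pics/p1.png',np.hstack([cv2.imread('pics/side1.png'),cv2.imread('pics/top1.png')]))
E
```

```text
shift [ 0.0019 -0.0033  0.0395] rot [-0.0076  0.0269  0.3137] cur yaw 100.0 j6 -1.88 t 3.3
3.3 [485.0926  72.3391 129.5168] F [-1.1802 -0.5887  0.4939] w 69.88688440661187 g 0.0
[269.7632 219.339 ]
[234.7089 232.76  ]
```

View pics/p1.png

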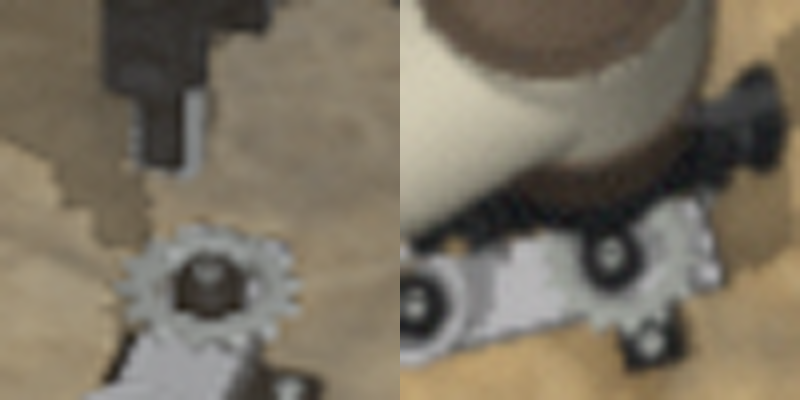

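```bash
python3 -c "
from h import *
plan((484.3,66.8,40.5),ROW)"
```

```text
shift [-0.0004 -0.0026  0.0892] rot [-0.011  -0.0495  0.0858] cur yaw 99.8 j6 -1.88 t 3.4
```

>>> servo_tool(
  increments=[
    [0.84, 0, -0.002, 0.03, 0, 0, 0],
    [0.84, 0, -0.002, 0.06, 0, 0, 0],
    [0.84, 0, -0.002, 0.075, 0, 0, 0],
    [0.84, 0, -0.002, 0.084, 0, 0, 0],
    [0.84, 0, -0.002, 0.0895, 0, 0, 0],
    [0.84, 0, -0.002, 0.0895, 0, 0, 0],
  ],
)

```text
clock: 4.15
position: [484.1, 66.5, 40.7]
ee_rot: [-0.085, 0.996, 0.0, 0.0]
contact_force: [0.2, 0.3, 0.5]
gripper_width: 71.6
grasp_force: 0.0
```

>>> servo_tool(
  increments=[
    [0.65, 0, 0, 0, 0, 0, 0],
    [0.65, 0, 0, 0, 0, 0, 0],
    [0.65, 0, 0, 0, 0, 0, 0],
    [0.65, 0, 0, 0, 0, 0, 0],
  ],
)

```text
clock: 4.65
position: [484.7, 67.0, 41.8]
ee_rot: [-0.085, 0.996, 0.0, 0.001]
contact_force: [-0.6, -1.0, 6.4]
gripper_width: 58.1
grasp_force: 63.3
```

>>> servo_tool(
  increments=[
    [0.84, 0, 0, 0, 0, 0, 0],
    [0.84, 0, 0, 0, 0, 0, 0],
    [0.84, 0, 0, -0.001, 0, 0, 0],
  ],
)

```text
clock: 5.03
position: [483.9, 66.9, 41.4]
ee_rot: [-0.085, 0.996, -0.0, -0.0]
contact_force: [0.6, -0.5, 0.3]
gripper_width: 71.4
grasp_force: 0.0
```

```bash
python3 - <<'E'
from h import *
st(); s=cam('side')
cv2.imwrite(f'pics/p2.png',cv2.resize(s['color'][190:260,235:305],None,fx=8,fy=8,interpolation=cv2.INTER_CUBIC)[:,:,::-1])
E
```

```text
5.025 [483.925   66.8718  41.3926] F [ 0.6298 -0.4824  0.315 ] w 71.44586541687227 g 0.0
```

View pics/p2.png

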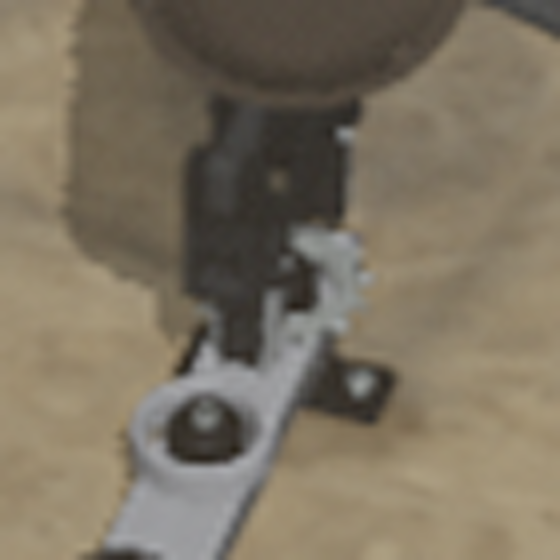

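>>> servo_tool(
  increments=[
    [0.84, 0, 0, 0, 0, 0, -10.5],
    [0.84, 0, 0, 0, 0, 0, -21],
    [0.84, 0, 0, 0, 0, 0, -31.5],
    [0.84, 0, 0, 0, 0, 0, -42],
    [0.84, 0, 0, 0, 0, 0, -52.5],
    [0.84, 0, 0, 0, 0, 0, -63],
    [0.84, 0, 0, 0, 0, 0, -73.5],
    [0.84, 0, 0, 0, 0, 0, -84],
    [0.84, 0, 0, 0.004, 0, 0, -90],
    [0.84, 0, 0, 0.008, 0, 0, -90],
    [0.84, 0, 0, 0.008, 0, 0, -90],
    [0.84, 0, 0, 0.008, 0, 0, -90],
  ],
)

```text
clock: 6.58
position: [484.1, 66.9, 33.5]
ee_rot: [0.764, -0.645, 0.0, 0.0]
contact_force: [0.2, 0.3, 0.2]
gripper_width: 71.6
grasp_force: 0.0
```

>>> servo_tool(
  increments=[
    [0.5, 0, 0, 0, 0, 0, 0],
    [0.5, 0, 0, 0, 0, 0, 0],
    [0.5, 0, 0, 0, 0, 0, 0],
    [0.5, 0, 0, 0, 0, 0, 0],
  ],
)

```text
clock: 7.08
position: [484.2, 66.9, 34.7]
ee_rot: [0.765, -0.645, 0.0, -0.0]
contact_force: [-3.8, 0.3, 7.0]
gripper_width: 58.5
grasp_force: 62.2
```

>>> servo_tool(
  increments=[
    [0.5, 0, 0, -0.01, 0, 0, 0],
    [0.5, 0, 0, -0.04, 0, 0, 0],
    [0.5, 0, 0, -0.09, 0, 0, 0],
    [0.5, 0, 0, -0.127, 0, 0, 0],
    [0.5, 0, 0, -0.127, 0, 0, 0],
    [0.5, 0, 0, -0.127, 0, 0, 0],
  ],
)

```text
clock: 7.82
position: [483.3, 66.6, 160.1]
ee_rot: [0.764, -0.645, -0.0, 0.0]
contact_force: [-0.5, -0.1, 0.0]
gripper_width: 58.3
grasp_force: 64.3
```

```bash
python3 -c "
from h import *
st();plan((*HUB,160),ROW+90)"
```

```text
7.825 [483.312   66.6428 160.0747] F [-0.5061 -0.0837  0.0033] w 58.3478290611408 g 64.30650066118687
shift [0.2749 0.022  0.    ] rot [ 0.0593  0.0169 -0.0306] cur yaw -170.3 j6 -0.3 t 7.825
```

>>> servo_tool(
  increments=[
    [0.5, 0.04, 0.003, 0, 0, 0, 0],
    [0.5, 0.095, 0.0075, 0, 0, 0, 0],
    [0.5, 0.15, 0.012, 0, 0, 0, 0],
    [0.5, 0.205, 0.016, 0, 0, 0, 0],
    [0.5, 0.25, 0.02, 0, 0, 0, 0],
    [0.5, 0.275, 0.022, 0, 0, 0, 0],
    [0.5, 0.275, 0.022, 0, 0, 0, 0],
    [0.5, 0.275, 0.022, 0, 0, 0, 0],
  ],
)

```text
clock: 8.82
position: [508.1, -207.4, 159.3]
ee_rot: [0.765, -0.645, -0.001, 0.001]
contact_force: [0.6, -0.4, -1.0]
gripper_width: 58.5
grasp_force: 64.3
```

```bash
python3 - <<'E'
from h import *
st();s,t=cam('side'),cam('top')
c=s;u=proj(c,[*HUB,150]);print(u,proj(t,[*HUB,170]))
a=cv2.resize(s['color'][125:195,270:340],None,fx=8,fy=8,interpolation=cv2.INTER_CUBIC)
b=cv2.resize(t['color'][190:250,295:325+30],None,fx=4,fy=4,interpolation=cv2.INTER_CUBIC); b=np.vstack([b,np.zeros((320,240,3),np.uint8)])
cv2.imwrite('pics/p3.png',np.hstack([a,b])[:,:,::-1])
E
```

```text
8.825 [ 508.1156 -207.4121  159.2545] F [ 0.607  -0.3685 -0.9818] w 58.48638893312637 g 64.29929070174694
[305.6603 143.6855] [328.9276 210.0228]
```

View pics/p3.png

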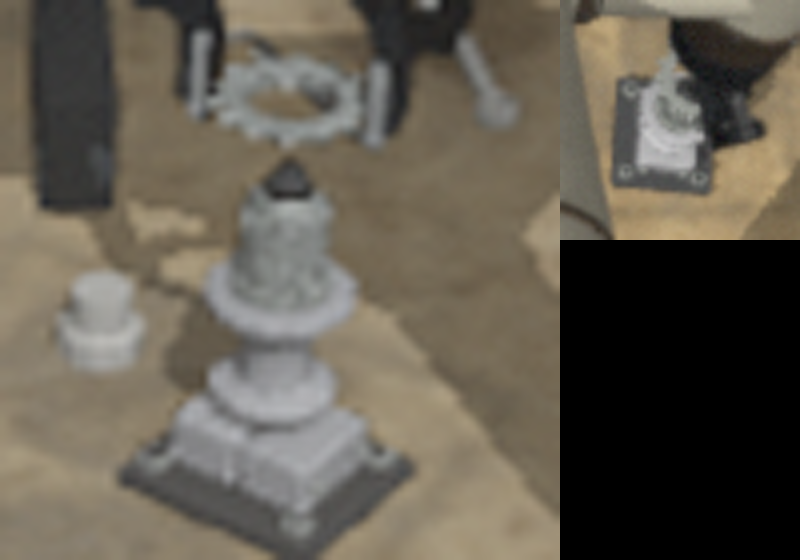

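```bash
python3 - <<'E'
from h import *
st();s=cam('side')
for z in (92.5,131,148,174,178): print(z,(proj(s,[*HUB,z])-[270,125]+.5)*8)
d=lambda dx,dy:(proj(s,[HUB[0]+dx,HUB[1]+dy,148])-proj(s,[*HUB,148]))*8
print(d(1,0),d(0,1))
E
```

```text
8.925 [ 508.5853 -206.9949  159.9773] F [-0.4009  0.4919 -0.8916] w 58.1714576888265 g 64.29963681846857
92.5 [279.4347 282.4496]
131 [285.9735 196.8177]
148 [288.9315 158.0796]
174 [293.5425  97.6949]
178 [294.2614  88.2802]
[-2.4542 -0.6651] [-1.0838  1.2179]
```

```bash
python3 -c "
from h import *
plan((507.7,-208,160),ROW+90)"
```

```text
shift [0.0009 0.0012 0.0002] rot [0.037  0.02   0.0849] cur yaw -170.2 j6 0.26 t 8.975
```

>>> servo_tool(
  increments=[
    [0.5, 0.001, 0.001, 0.01, 0, 0, 0],
    [0.5, 0.001, 0.001, 0.02, 0, 0, 0],
    [0.5, 0.001, 0.001, 0.027, 0, 0, 0],
    [0.5, 0.001, 0.001, 0.033, 0, 0, 0],
    [0.5, 0.001, 0.001, 0.037, 0, 0, 0],
    [0.5, 0.001, 0.001, 0.037, 0, 0, 0],
  ],
)

```text
clock: 9.72
position: [508.0, -209.1, 123.2]
ee_rot: [0.765, -0.645, -0.0, 0.0]
contact_force: [-0.2, 0.3, -0.8]
gripper_width: 58.2
grasp_force: 64.3
```

>>> servo_tool(
  increments=[
    [0.5, 0, 0, 0.004, 0, 0, 0],
    [0.5, 0, 0, 0.008, 0, 0, 0],
    [0.5, 0, 0, 0.012, 0, 0, 0],
    [0.5, 0, 0, 0.012, 0, 0, 0],
  ],
)

```text
clock: 10.22
position: [507.8, -209.0, 111.1]
ee_rot: [0.765, -0.645, -0.0, 0.0]
contact_force: [0.6, -0.2, -0.6]
gripper_width: 58.6
grasp_force: 64.3
```

>>> servo_tool(
  increments=[
    [0.5, 0, 0, 0.004, 0, 0, 0],
    [0.5, 0, 0, 0.008, 0, 0, 0],
    [0.5, 0, 0, 0.012, 0, 0, 0],
    [0.5, 0, 0, 0.016, 0, 0, 0],
    [0.5, 0, 0, 0.018, 0, 0, 0],
    [0.5, 0, 0, 0.02, 0, 0, 0],
    [0.5, 0, 0, 0.021, 0, 0, 0],
    [0.5, 0, 0, 0.021, 0, 0, 0],
  ],
)

```text
clock: 11.22
position: [508.1, -209.1, 90.5]
ee_rot: [0.765, -0.645, 0.0, -0.0]
contact_force: [-0.8, 0.2, -0.8]
gripper_width: 58.3
grasp_force: 64.3
```

>>> servo_tool(
  increments=[
    [0.5, 0, 0, 0.001, 0, 0, 0],
    [0.5, 0, 0, 0.002, 0, 0, 0],
    [0.5, 0, 0, 0.002, 0, 0, 0],
  ],
)

```text
clock: 11.6
position: [508.4, -209.2, 89.6]
ee_rot: [0.765, -0.644, 0.001, -0.0]
contact_force: [-1.4, 1.0, 4.8]
gripper_width: 58.5
grasp_force: 64.7
```

>>> servo_tool(
  increments=[
    [0.86, 0, 0, 0, 0, 0, 0],
    [0.86, 0, 0, 0, 0, 0, 0],
    [0.86, 0, 0, 0, 0, 0, 0],
    [0.86, 0, 0, -0.04, 0, 0, 0],
    [0.86, 0, 0, -0.1, 0, 0, 0],
    [0.86, 0, 0, -0.1, 0, 0, 0],
  ],
)

```text
clock: 12.35
position: [511.3, -209.8, 193.9]
ee_rot: [0.765, -0.644, 0.005, -0.003]
contact_force: [-0.4, 0.5, -0.5]
gripper_width: 73.3
grasp_force: 0.0
```

```bash
python3 - <<'E'
from h import *
st();s,t=cam('side'),cam('top')
a=cv2.resize(s['color'][125:195,270:340],None,fx=8,fy=8,interpolation=cv2.INTER_CUBIC)
cv2.imwrite('pics/p4.png',a[:,:,::-1])
plan((470.5,146.5,160),ROW);plan((470.5,146.5,160),ROW+90)
E
```

```text
12.35 [ 511.2774 -209.8103  193.8555] F [-0.4479  0.5026 -0.4692] w 73.25087817857509 g 0.0
shift [-0.3567 -0.0229  0.029 ] rot [-0.058   0.0725 89.9838] cur yaw -170.3 j6 0.27 t 12.45
shift [-0.3567 -0.0229  0.029 ] rot [-0.0831  0.0093 -0.0162] cur yaw -170.3 j6 0.27 t 12.45
```

View pics/p4.png

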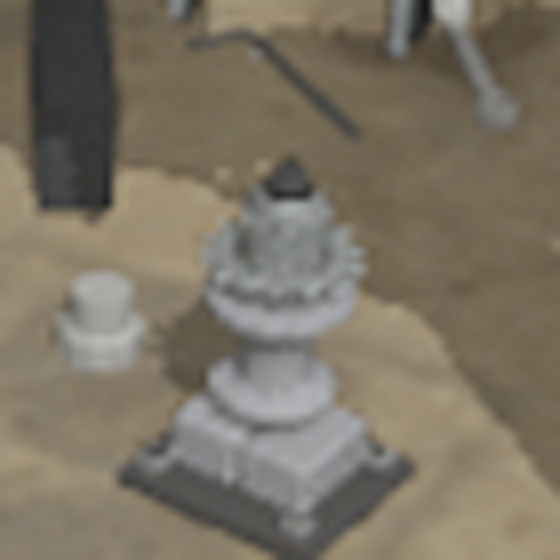

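>>> servo_tool(
  increments=[
    [0.7, -0.06, -0.004, 0.005, 0, 0, 10.5],
    [0.7, -0.12, -0.008, 0.01, 0, 0, 21],
    [0.7, -0.18, -0.012, 0.015, 0, 0, 31.5],
    [0.7, -0.24, -0.015, 0.02, 0, 0, 42],
    [0.7, -0.3, -0.019, 0.025, 0, 0, 52.5],
    [0.7, -0.3567, -0.0229, 0.029, 0, 0, 63],
    [0.7, -0.3567, -0.0229, 0.039, 0, 0, 73.5],
    [0.7, -0.3567, -0.0229, 0.059, 0, 0, 84],
    [0.7, -0.3567, -0.0229, 0.079, 0, 0, 90],
    [0.7, -0.3567, -0.0229, 0.079, 0, 0, 90],
    [0.7, -0.3567, -0.0229, 0.079, 0, 0, 90],
    [0.7, -0.3567, -0.0229, 0.079, 0, 0, 90],
  ],
)

```text
clock: 13.95
position: [470.7, 146.4, 110.1]
ee_rot: [-0.086, 0.996, 0.0, 0.001]
contact_force: [-0.5, 1.6, 0.1]
gripper_width: 59.8
grasp_force: 0.0
```

```bash
python3 - <<'E'
from h import *
st();plan((470.6,146.5,44),ROW)
E
```

```text
13.95 [470.7245 146.4494 110.1379] F [-0.5062  1.5598  0.1272] w 59.78576795534775 g 0.0
shift [0.0002 0.     0.0661] rot [0.0261 0.0699 0.0787] cur yaw 99.8 j6 -2.03 t 13.95
```

Descend, squeeze.

>>> servo_tool(
  increments=[
    [0.7, 0, 0, 0.03, 0, 0, 0],
    [0.7, 0, 0, 0.05, 0, 0, 0],
    [0.7, 0, 0, 0.06, 0, 0, 0],
    [0.7, 0, 0, 0.066, 0, 0, 0],
    [0.7, 0, 0, 0.066, 0, 0, 0],
    [0.7, 0, 0, 0.066, 0, 0, 0],
  ],
)

```text
clock: 14.7
position: [470.8, 146.7, 44.2]
ee_rot: [-0.085, 0.996, 0.0, 0.001]
contact_force: [-0.7, -0.6, 0.4]
gripper_width: 60.0
grasp_force: 0.0
```

>>> servo_tool(
  increments=[
    [0.4, 0, 0, 0, 0, 0, 0],
    [0.4, 0, 0, 0, 0, 0, 0],
    [0.4, 0, 0, 0, 0, 0, 0],
    [0.4, 0, 0, 0, 0, 0, 0],
  ],
)

```text
clock: 15.2
position: [470.7, 146.6, 44.8]
ee_rot: [-0.085, 0.996, 0.0, 0.001]
contact_force: [-1.8, -0.1, 5.6]
gripper_width: 43.6
grasp_force: 60.0
```

>>> servo_tool(
  increments=[
    [0.7, 0, 0, 0, 0, 0, 0],
    [0.7, 0, 0, 0, 0, 0, 0],
    [0.7, 0, 0, 0, 0, 0, -10.5],
    [0.7, 0, 0, 0, 0, 0, -21],
    [0.7, 0, 0, 0, 0, 0, -31.5],
    [0.7, 0, 0, 0, 0, 0, -42],
    [0.7, 0, 0, 0, 0, 0, -52.5],
    [0.7, 0, 0, 0, 0, 0, -63],
    [0.7, 0, 0, 0, 0, 0, -73.5],
    [0.7, 0, 0, 0, 0, 0, -84],
    [0.7, 0, 0, 0, 0, 0, -90],
    [0.7, 0, 0, 0, 0, 0, -90],
  ],
)

```text
clock: 16.7
position: [470.2, 146.3, 43.4]
ee_rot: [0.764, -0.645, -0.0, 0.0]
contact_force: [-0.0, -0.1, -0.4]
gripper_width: 59.7
grasp_force: 0.0
```

>>> servo_tool(
  increments=[
    [0.7, 0, 0, 0, 0, 0, 0],
    [0.4, 0, 0, 0, 0, 0, 0],
    [0.4, 0, 0, 0, 0, 0, 0],
    [0.4, 0, 0, 0, 0, 0, 0],
    [0.4, 0, 0, 0, 0, 0, 0],
  ],
)

```text
clock: 17.32
position: [470.5, 146.4, 44.0]
ee_rot: [0.765, -0.645, 0.0, -0.0]
contact_force: [-1.2, -0.0, 5.2]
gripper_width: 43.1
grasp_force: 61.0
```

>>> servo_tool(
  increments=[
    [0.4, 0, 0, -0.01, 0, 0, 0],
    [0.4, 0, 0, -0.04, 0, 0, 0],
    [0.4, 0, 0, -0.09, 0, 0, 0],
    [0.4, 0, 0, -0.126, 0, 0, 0],
    [0.4, 0, 0, -0.126, 0, 0, 0],
    [0.4, 0, 0, -0.126, 0, 0, 0],
  ],
)

```text
clock: 18.08
position: [469.6, 146.1, 169.0]
ee_rot: [0.764, -0.645, -0.0, 0.0]
contact_force: [-0.7, -0.7, 0.4]
gripper_width: 43.0
grasp_force: 61.0
```

```bash
python3 - <<'E'
from h import *
st();plan((508,-209.1,170),ROW+90)
E
```

```text
18.075 [469.5707 146.0569 168.9817] F [-0.6607 -0.653   0.3687] w 43.03047657958529 g 61.006109453737736
shift [ 0.3566  0.022  -0.001 ] rot [ 0.0699  0.0064 -0.0269] cur yaw -170.3 j6 -0.46 t 18.075
```

>>> servo_tool(
  increments=[
    [0.4, 0.04, 0.0025, 0, 0, 0, 0],
    [0.4, 0.095, 0.006, 0, 0, 0, 0],
    [0.4, 0.15, 0.009, 0, 0, 0, 0],
    [0.4, 0.205, 0.0127, 0, 0, 0, 0],
    [0.4, 0.26, 0.016, 0, 0, 0, 0],
    [0.4, 0.31, 0.019, 0, 0, 0, 0],
    [0.4, 0.34, 0.021, 0, 0, 0, 0],
    [0.4, 0.3566, 0.022, 0, 0, 0, 0],
    [0.4, 0.3566, 0.022, 0, 0, 0, 0],
    [0.4, 0.3566, 0.022, 0, 0, 0, 0],
    [0.4, 0.3566, 0.022, 0, 0, 0, 0],
  ],
)

```text
clock: 19.45
position: [508.9, -207.8, 169.5]
ee_rot: [0.765, -0.644, -0.0, -0.0]
contact_force: [-0.1, -0.2, -0.5]
gripper_width: 43.0
grasp_force: 61.0
```

```bash
python3 - <<'E'
from h import *
st();plan((508,-209.1,132),ROW+90)
E
```

```text
19.45 [ 508.938  -207.839   169.5218] F [-0.0819 -0.2078 -0.4511] w 42.97906227840642 g 61.0066707059741
shift [0.0011 0.0011 0.0375] rot [0.0057 0.0086 0.0877] cur yaw -170.2 j6 0.26 t 19.45
```

>>> servo_tool(
  increments=[
    [0.4, 0.001, 0.001, 0.01, 0, 0, 0],
    [0.4, 0.001, 0.001, 0.018, 0, 0, 0],
    [0.4, 0.001, 0.001, 0.025, 0, 0, 0],
    [0.4, 0.001, 0.001, 0.031, 0, 0, 0],
    [0.4, 0.001, 0.001, 0.037, 0, 0, 0],
    [0.4, 0.001, 0.001, 0.043, 0, 0, 0],
    [0.4, 0.001, 0.001, 0.043, 0, 0, 0],
  ],
)

```text
clock: 20.32
position: [507.7, -209.8, 125.8]
ee_rot: [0.765, -0.645, -0.001, 0.0]
contact_force: [0.5, 1.1, -1.2]
gripper_width: 43.2
grasp_force: 60.9
```

>>> servo_tool(
  increments=[
    [0.4, 0, -0.0003, 0.004, 0, 0, 0],
    [0.4, 0, -0.0003, 0.008, 0, 0, 0],
    [0.4, 0, -0.0003, 0.012, 0, 0, 0],
    [0.4, 0, -0.0003, 0.015, 0, 0, 0],
    [0.4, 0, -0.0003, 0.017, 0, 0, 0],
    [0.4, 0, -0.0003, 0.018, 0, 0, 0],
    [0.4, 0, -0.0003, 0.018, 0, 0, 0],
  ],
)

```text
clock: 21.2
position: [508.2, -209.6, 108.2]
ee_rot: [0.765, -0.645, -0.0, 0.0]
contact_force: [-2.5, 4.4, 2.3]
gripper_width: 43.6
grasp_force: 61.3
```

>>> servo_tool(
  increments=[
    [0.4, 0, 0, 0.001, 0, 0, 0],
    [0.4, 0, 0, 0.0015, 0, 0, 0],
    [0.4, 0, 0, 0.0015, 0, 0, 0],
  ],
)

```text
clock: 21.58
position: [508.2, -209.6, 107.0]
ee_rot: [0.765, -0.645, -0.0, 0.0]
contact_force: [-2.2, 5.7, 3.4]
gripper_width: 43.0
grasp_force: 61.5
```

>>> servo_tool(
  increments=[
    [0.4, -0.0008, 0, 0.0005, 0, 0, 0],
    [0.4, -0.0008, 0, 0.0012, 0, 0, 0],
    [0.4, -0.0008, 0, 0.0012, 0, 0, 0],
  ],
)

```text
clock: 21.95
position: [508.2, -209.6, 106.9]
ee_rot: [0.765, -0.644, 0.0, 0.0]
contact_force: [-4.5, 2.7, 8.3]
gripper_width: 43.3
grasp_force: 61.9
```

>>> servo_tool(
  increments=[
    [0.66, 0, 0, 0, 0, 0, 0],
    [0.66, 0, 0, 0, 0, 0, 0],
    [0.66, 0, 0, 0, 0, 0, 0],
    [0.66, 0, 0, -0.03, 0, 0, 0],
    [0.66, 0, 0, -0.08, 0, 0, 0],
    [0.66, 0, 0, -0.08, 0, 0, 0],
    [0.66, 0, 0, -0.08, 0, 0, 0],
  ],
)

```text
clock: 22.82
position: [508.0, -209.0, 185.5]
ee_rot: [0.764, -0.645, -0.0, -0.0]
contact_force: [-0.1, 0.2, -0.3]
gripper_width: 56.5
grasp_force: 0.0
```

```bash
python3 - <<'E'
from h import *
st();s,t=cam('side'),cam('top')
a=cv2.resize(s['color'][135:195,275:335],None,fx=8,fy=8,interpolation=cv2.INTER_CUBIC)
cv2.imwrite('pics/p5.png',a[:,:,::-1])
plan((457.6,222,110),ROW)
E
```

```text
22.825 [ 507.996  -209.0253  185.4786] F [-0.117   0.2332 -0.2608] w 56.48517575136169 g 0.0
shift [-0.4332 -0.0238  0.0748] rot [ 0.1454 -0.0638 89.9926] cur yaw -170.3 j6 0.27 t 22.925
```

View pics/p5.png

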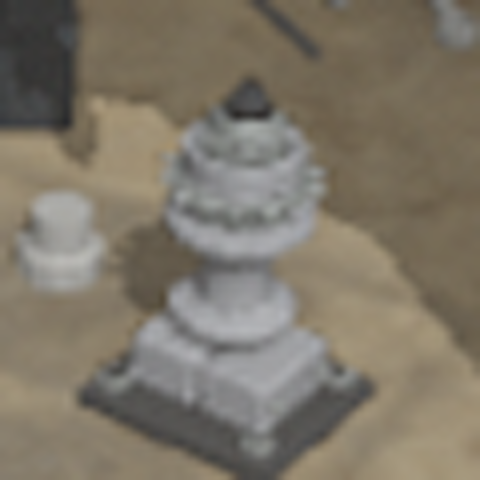

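>>> servo_tool(
  increments=[
    [0.64, -0.06, -0.003, 0, 0, 0, 10.5],
    [0.64, -0.12, -0.006, 0.005, 0, 0, 21],
    [0.64, -0.18, -0.01, 0.01, 0, 0, 31.5],
    [0.64, -0.24, -0.013, 0.015, 0, 0, 42],
    [0.64, -0.3, -0.016, 0.02, 0, 0, 52.5],
    [0.64, -0.36, -0.02, 0.03, 0, 0, 63],
    [0.64, -0.42, -0.023, 0.04, 0, 0, 73.5],
    [0.64, -0.4332, -0.0238, 0.055, 0, 0, 84],
    [0.64, -0.4332, -0.0238, 0.075, 0, 0, 90],
    [0.64, -0.4332, -0.0238, 0.075, 0, 0, 90],
    [0.64, -0.4332, -0.0238, 0.075, 0, 0, 90],
    [0.64, -0.4332, -0.0238, 0.075, 0, 0, 90],
  ],
)

```text
clock: 24.42
position: [458.4, 221.6, 110.5]
ee_rot: [-0.085, 0.996, -0.0, -0.0]
contact_force: [0.3, -0.3, -0.1]
gripper_width: 54.6
grasp_force: 0.0
```

```bash
python3 - <<'E'
from h import *
st();plan((457.6,221.8,42.5),ROW)
E
```

```text
24.425 [458.4325 221.639  110.5123] F [ 0.3193 -0.2502 -0.1125] w 54.63250980503988 g 0.0
shift [0.0008 0.0003 0.068 ] rot [-0.0219 -0.0262  0.0364] cur yaw 99.8 j6 -2.17 t 24.425
```

>>> servo_tool(
  increments=[
    [0.64, 0.0004, 0, 0.03, 0, 0, 0],
    [0.64, 0.0004, 0, 0.05, 0, 0, 0],
    [0.64, 0.0004, 0, 0.06, 0, 0, 0],
    [0.64, 0.0004, 0, 0.068, 0, 0, 0],
    [0.64, 0.0004, 0, 0.068, 0, 0, 0],
    [0.64, 0.0004, 0, 0.068, 0, 0, 0],
  ],
)

```text
clock: 25.18
position: [458.5, 222.1, 43.4]
ee_rot: [-0.085, 0.996, 0.0, 0.001]
contact_force: [0.8, 0.1, -0.0]
gripper_width: 54.6
grasp_force: 0.0
```

>>> servo_tool(
  increments=[
    [0.4, 0, 0, 0, 0, 0, 0],
    [0.4, 0, 0, 0, 0, 0, 0],
    [0.4, 0, 0, 0, 0, 0, 0],
    [0.4, 0, 0, 0, 0, 0, 0],
  ],
)

```text
clock: 25.68
position: [458.7, 222.3, 43.9]
ee_rot: [-0.085, 0.996, 0.0, 0.001]
contact_force: [-1.0, -0.4, 6.6]
gripper_width: 39.6
grasp_force: 60.7
```

>>> servo_tool(
  increments=[
    [0.64, 0, 0, 0, 0, 0, 0],
    [0.64, 0, 0, 0, 0, 0, 0],
    [0.64, 0, 0, 0, 0, 0, -10.5],
    [0.64, 0, 0, 0, 0, 0, -21],
    [0.64, 0, 0, 0, 0, 0, -31.5],
    [0.64, 0, 0, 0, 0, 0, -42],
    [0.64, 0, 0, 0, 0, 0, -52.5],
    [0.64, 0, 0, 0, 0, 0, -63],
    [0.64, 0, 0, 0, 0, 0, -73.5],
    [0.64, 0, 0, 0, 0, 0, -84],
    [0.64, 0, 0, 0, 0, 0, -90],
    [0.64, 0, 0, 0, 0, 0, -90],
  ],
)

```text
clock: 27.18
position: [457.9, 221.7, 42.6]
ee_rot: [0.764, -0.645, -0.0, 0.0]
contact_force: [0.2, 0.8, 0.0]
gripper_width: 55.0
grasp_force: 0.0
```

>>> servo_tool(
  increments=[
    [0.64, 0, 0, 0, 0, 0, 0],
    [0.4, 0, 0, 0, 0, 0, 0],
    [0.4, 0, 0, 0, 0, 0, 0],
    [0.4, 0, 0, 0, 0, 0, 0],
    [0.4, 0, 0, 0, 0, 0, 0],
  ],
)

```text
clock: 27.8
position: [458.1, 221.8, 43.4]
ee_rot: [0.764, -0.645, 0.0, -0.0]
contact_force: [-1.5, -0.9, 6.1]
gripper_width: 39.9
grasp_force: 59.8
```

>>> servo_tool(
  increments=[
    [0.4, 0, 0, -0.01, 0, 0, 0],
    [0.4, 0, 0, -0.04, 0, 0, 0],
    [0.4, 0, 0, -0.09, 0, 0, 0],
    [0.4, 0, 0, -0.127, 0, 0, 0],
    [0.4, 0, 0, -0.127, 0, 0, 0],
    [0.4, 0, 0, -0.127, 0, 0, 0],
  ],
)

```text
clock: 28.55
position: [457.5, 221.5, 169.5]
ee_rot: [0.764, -0.645, -0.0, 0.0]
contact_force: [-1.1, -0.8, -0.8]
gripper_width: 40.1
grasp_force: 60.5
```

```bash
python3 - <<'E'
from h import *
st();plan((508,-209,170),ROW+90)
E
```

```text
28.55 [457.5306 221.4679 169.5034] F [-1.0726 -0.8428 -0.7729] w 40.084728841869705 g 60.470333620905876
shift [ 0.4328  0.0228 -0.0005] rot [ 0.0458  0.0065 -0.027 ] cur yaw -170.3 j6 -0.6 t 28.55
```

>>> servo_tool(
  increments=[
    [0.4, 0.04, 0.002, 0, 0, 0, 0],
    [0.4, 0.095, 0.005, 0, 0, 0, 0],
    [0.4, 0.15, 0.008, 0, 0, 0, 0],
    [0.4, 0.21, 0.011, 0, 0, 0, 0],
    [0.4, 0.27, 0.014, 0, 0, 0, 0],
    [0.4, 0.33, 0.0174, 0, 0, 0, 0],
    [0.4, 0.39, 0.0205, 0, 0, 0, 0],
    [0.4, 0.42, 0.022, 0, 0, 0, 0],
    [0.4, 0.433, 0.023, 0, 0, 0, 0],
    [0.4, 0.433, 0.023, 0, 0, 0, 0],
    [0.4, 0.433, 0.023, 0, 0, 0, 0],
    [0.4, 0.433, 0.023, 0, 0, 0, 0],
  ],
)

```text
clock: 30.05
position: [508.7, -207.8, 169.9]
ee_rot: [0.765, -0.644, -0.0, -0.0]
contact_force: [0.5, 1.0, -0.0]
gripper_width: 40.1
grasp_force: 60.5
```

```bash
python3 - <<'E'
from h import *
st();plan((508,-209,132),ROW+90)
s=cam('side')
a=cv2.resize(s['color'][125:195,270:340],None,fx=8,fy=8,interpolation=cv2.INTER_CUBIC)
cv2.imwrite('pics/p6.png',a[:,:,::-1])
E
```

```text
30.05 [ 508.6897 -207.7743  169.9082] F [ 0.4964  0.998  -0.04  ] w 40.10048781051886 g 60.47079423442483
shift [0.0011 0.0009 0.0379] rot [-0.0029  0.0058  0.1022] cur yaw -170.2 j6 0.26 t 30.05
```

View pics/p6.png

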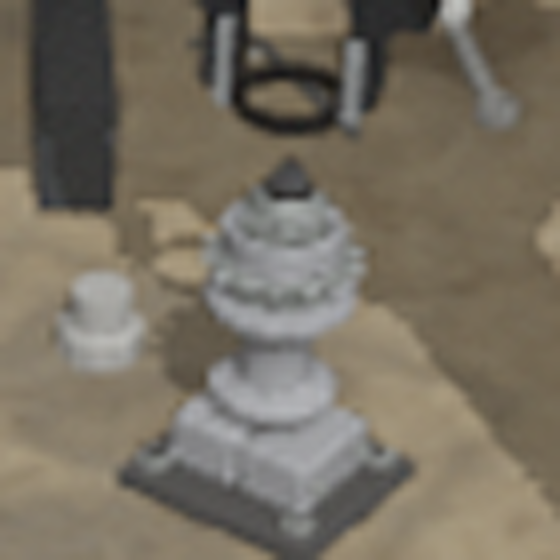

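>>> servo_tool(
  increments=[
    [0.4, 0.0008, 0.0008, 0.01, 0, 0, 0],
    [0.4, 0.0008, 0.0008, 0.018, 0, 0, 0],
    [0.4, 0.0008, 0.0008, 0.025, 0, 0, 0],
    [0.4, 0.0008, 0.0008, 0.031, 0, 0, 0],
    [0.4, 0.0008, 0.0008, 0.036, 0, 0, 0],
    [0.4, 0.0008, 0.0008, 0.04, 0, 0, 0],
    [0.4, 0.0008, 0.0008, 0.044, 0, 0, 0],
    [0.4, 0.0008, 0.0008, 0.044, 0, 0, 0],
  ],
)

```text
clock: 31.1
position: [507.8, -209.8, 125.5]
ee_rot: [0.765, -0.645, -0.0, 0.0]
contact_force: [-0.7, 1.4, 0.4]
gripper_width: 40.5
grasp_force: 60.5
```

>>> servo_tool(
  increments=[
    [0.4, -0.0005, 0, 0.002, 0, 0, 0],
    [0.4, -0.0005, 0, 0.004, 0, 0, 0],
    [0.4, -0.0005, 0, 0.0055, 0, 0, 0],
    [0.4, -0.0005, 0, 0.0065, 0, 0, 0],
    [0.4, -0.0005, 0, 0.0065, 0, 0, 0],
  ],
)

```text
clock: 31.72
position: [507.9, -209.3, 119.7]
ee_rot: [0.765, -0.644, 0.0, 0.0]
contact_force: [-1.1, 1.2, 3.4]
gripper_width: 39.8
grasp_force: 62.1
```

>>> servo_tool(
  increments=[
    [0.4, -0.0002, 0, 0.0007, 0, 0, 0],
    [0.4, -0.0002, 0, 0.0012, 0, 0, 0],
    [0.4, -0.0002, 0, 0.0012, 0, 0, 0],
  ],
)

```text
clock: 32.1
position: [508.0, -209.4, 119.5]
ee_rot: [0.765, -0.644, 0.001, 0.0]
contact_force: [-2.2, 0.4, 8.3]
gripper_width: 39.9
grasp_force: 65.1
```

Seated (z stalled with 8 N). Release, rise, go to the last peg.

>>> servo_tool(
  increments=[
    [0.62, 0, 0, 0, 0, 0, 0],
    [0.62, 0, 0, 0, 0, 0, 0],
    [0.62, 0, 0, 0, 0, 0, 0],
    [0.62, 0, 0, -0.03, 0, 0, 0],
    [0.62, 0, 0, -0.07, 0, 0, 0],
    [0.62, 0, 0, -0.07, 0, 0, 0],
    [0.62, 0, 0, -0.07, 0, 0, 0],
  ],
)

```text
clock: 32.98
position: [507.4, -208.9, 187.6]
ee_rot: [0.764, -0.645, -0.0, 0.0]
contact_force: [-0.1, -0.2, -0.2]
gripper_width: 53.0
grasp_force: 0.0
```

```bash
python3 - <<'E'
from h import *
st();s,t=cam('side'),cam('top')
a=cv2.resize(s['color'][135:195,275:335],None,fx=8,fy=8,interpolation=cv2.INTER_CUBIC)
cv2.imwrite('pics/p7.png',a[:,:,::-1])
plan((444.4,299,110),ROW)
E
```

```text
32.975 [ 507.4303 -208.8948  187.5501] F [-0.1416 -0.2293 -0.2309] w 53.04660007806581 g 0.0
shift [-0.5111 -0.0242  0.0773] rot [ 0.1495 -0.0603 89.9941] cur yaw -170.3 j6 0.27 t 33.075
```

View pics/p7.png

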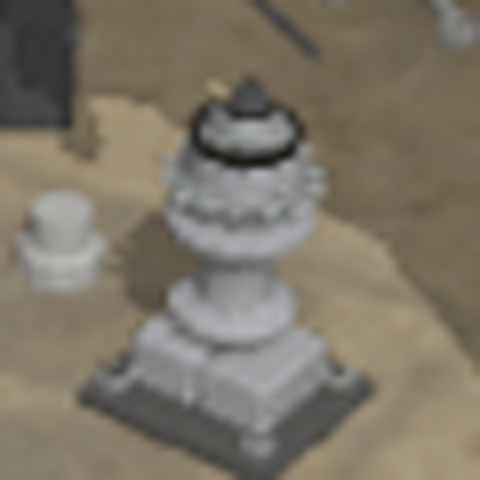

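>>> servo_tool(
  increments=[
    [0.78, -0.06, -0.003, 0, 0, 0, 10.5],
    [0.78, -0.12, -0.006, 0.005, 0, 0, 21],
    [0.78, -0.18, -0.009, 0.01, 0, 0, 31.5],
    [0.78, -0.24, -0.011, 0.015, 0, 0, 42],
    [0.78, -0.3, -0.014, 0.02, 0, 0, 52.5],
    [0.78, -0.36, -0.017, 0.03, 0, 0, 63],
    [0.78, -0.42, -0.02, 0.04, 0, 0, 73.5],
    [0.78, -0.48, -0.0225, 0.055, 0, 0, 84],
    [0.78, -0.511, -0.0242, 0.077, 0, 0, 90],
    [0.78, -0.511, -0.0242, 0.077, 0, 0, 90],
    [0.78, -0.511, -0.0242, 0.077, 0, 0, 90],
    [0.78, -0.511, -0.0242, 0.077, 0, 0, 90],
  ],
)

```text
clock: 34.58
position: [445.1, 297.8, 110.8]
ee_rot: [-0.085, 0.996, -0.0, -0.0]
contact_force: [0.6, -0.0, 0.6]
gripper_width: 66.5
grasp_force: 0.0
```

```bash
python3 - <<'E'
from h import *
st();plan((444.4,299,42.5),ROW)
E
```

```text
34.575 [445.1393 297.8242 110.7958] F [ 0.555  -0.0069  0.6286] w 66.4987110143458 g 0.0
shift [0.0005 0.0013 0.0683] rot [-0.0443 -0.0507  0.0238] cur yaw 99.8 j6 -2.29 t 34.575
```

>>> servo_tool(
  increments=[
    [0.78, 0.0004, 0.0004, 0.03, 0, 0, 0],
    [0.78, 0.0004, 0.0004, 0.05, 0, 0, 0],
    [0.78, 0.0004, 0.0004, 0.06, 0, 0, 0],
    [0.78, 0.0004, 0.0004, 0.068, 0, 0, 0],
    [0.78, 0.0004, 0.0004, 0.068, 0, 0, 0],
    [0.78, 0.0004, 0.0004, 0.068, 0, 0, 0],
  ],
)

```text
clock: 35.33
position: [445.2, 299.3, 43.8]
ee_rot: [-0.085, 0.996, 0.0, 0.001]
contact_force: [1.1, -1.2, 0.4]
gripper_width: 66.8
grasp_force: 0.0
```

>>> servo_tool(
  increments=[
    [0.5, 0, 0, 0, 0, 0, 0],
    [0.5, 0, 0, 0, 0, 0, 0],
    [0.5, 0, 0, 0, 0, 0, 0],
    [0.5, 0, 0, 0, 0, 0, 0],
  ],
)

```text
clock: 35.83
position: [445.3, 299.3, 44.7]
ee_rot: [-0.085, 0.996, 0.0, 0.001]
contact_force: [-1.0, -1.0, 5.8]
gripper_width: 50.9
grasp_force: 61.1
```

>>> servo_tool(
  increments=[
    [0.78, 0, 0, 0, 0, 0, 0],
    [0.78, 0, 0, 0, 0, 0, 0],
    [0.78, 0, 0, 0, 0, 0, -10.5],
    [0.78, 0, 0, 0, 0, 0, -21],
    [0.78, 0, 0, 0, 0, 0, -31.5],
    [0.78, 0, 0, 0, 0, 0, -42],
    [0.78, 0, 0, 0, 0, 0, -52.5],
    [0.78, 0, 0, 0, 0, 0, -63],
    [0.78, 0, 0, 0, 0, 0, -73.5],
    [0.78, 0, 0, 0, 0, 0, -84],
    [0.78, 0, 0, 0.003, 0, 0, -90],
    [0.78, 0, 0, 0.007, 0, 0, -90],
  ],
)

```text
clock: 37.33
position: [444.8, 299.0, 35.9]
ee_rot: [0.764, -0.645, -0.0, -0.0]
contact_force: [0.8, 0.5, 0.0]
gripper_width: 66.6
grasp_force: 0.0
```

>>> servo_tool(
  increments=[
    [0.78, 0, 0, 0, 0, 0, 0],
    [0.5, 0, 0, 0, 0, 0, 0],
    [0.5, 0, 0, 0, 0, 0, 0],
    [0.5, 0, 0, 0, 0, 0, 0],
    [0.5, 0, 0, 0, 0, 0, 0],
  ],
)

```text
clock: 37.95
position: [445.1, 299.1, 36.7]
ee_rot: [0.765, -0.645, 0.0, -0.0]
contact_force: [-1.1, -0.5, 5.1]
gripper_width: 51.3
grasp_force: 62.4
```

>>> servo_tool(
  increments=[
    [0.5, 0, 0, -0.01, 0, 0, 0],
    [0.5, 0, 0, -0.04, 0, 0, 0],
    [0.5, 0, 0, -0.09, 0, 0, 0],
    [0.5, 0, 0, -0.132, 0, 0, 0],
    [0.5, 0, 0, -0.132, 0, 0, 0],
    [0.5, 0, 0, -0.132, 0, 0, 0],
  ],
)

```text
clock: 38.7
position: [444.1, 298.5, 167.5]
ee_rot: [0.764, -0.645, -0.0, 0.001]
contact_force: [0.3, 0.4, -0.4]
gripper_width: 51.2
grasp_force: 62.6
```

```bash
python3 - <<'E'
from h import *
st();plan((508,-209,167),ROW+90)
E
```

```text
38.7 [444.1401 298.4699 167.5303] F [ 0.3059  0.3857 -0.3754] w 51.153038942195224 g 62.627300284802914
shift [0.511  0.0226 0.0007] rot [ 0.0776 -0.011  -0.0267] cur yaw -170.3 j6 -0.72 t 38.7
```

>>> servo_tool(
  increments=[
    [0.5, 0.04, 0.002, 0, 0, 0, 0],
    [0.5, 0.095, 0.004, 0, 0, 0, 0],
    [0.5, 0.155, 0.007, 0, 0, 0, 0],
    [0.5, 0.215, 0.0095, 0, 0, 0, 0],
    [0.5, 0.275, 0.012, 0, 0, 0, 0],
    [0.5, 0.335, 0.015, 0, 0, 0, 0],
    [0.5, 0.395, 0.0175, 0, 0, 0, 0],
    [0.5, 0.45, 0.02, 0, 0, 0, 0],
    [0.5, 0.49, 0.0215, 0, 0, 0, 0],
    [0.5, 0.511, 0.0226, 0, 0, 0, 0],
    [0.5, 0.511, 0.0226, 0, 0, 0, 0],
    [0.5, 0.511, 0.0226, 0, 0, 0, 0],
  ],
)

```text
clock: 40.2
position: [508.2, -208.0, 166.9]
ee_rot: [0.765, -0.645, -0.001, 0.001]
contact_force: [0.5, -1.3, -0.4]
gripper_width: 51.4
grasp_force: 62.6
```

```bash
python3 - <<'E'
from h import *
st();plan((508,-209.2,132),ROW+90)
E
```

```text
40.2 [ 508.2385 -207.9514  166.8851] F [ 0.464  -1.274  -0.4428] w 51.44278310885052 g 62.62541905045509
shift [0.0012 0.0004 0.0349] rot [0.14   0.0599 0.0031] cur yaw -170.3 j6 0.26 t 40.2
```

>>> servo_tool(
  increments=[
    [0.5, 0.0006, 0.0004, 0.01, 0, 0, 0],
    [0.5, 0.0006, 0.0004, 0.018, 0, 0, 0],
    [0.5, 0.0006, 0.0004, 0.025, 0, 0, 0],
    [0.5, 0.0006, 0.0004, 0.031, 0, 0, 0],
    [0.5, 0.0006, 0.0004, 0.036, 0, 0, 0],
    [0.5, 0.0006, 0.0004, 0.04, 0, 0, 0],
    [0.5, 0.0006, 0.0004, 0.043, 0, 0, 0],
    [0.5, 0.0006, 0.0004, 0.043, 0, 0, 0],
  ],
)

```text
clock: 41.2
position: [508.6, -209.2, 125.0]
ee_rot: [0.765, -0.645, -0.0, 0.0]
contact_force: [0.3, -0.1, -0.5]
gripper_width: 51.6
grasp_force: 62.6
```

>>> servo_tool(
  increments=[
    [0.5, 0, 0.0004, 0.002, 0, 0, 0],
    [0.5, 0, 0.0004, 0.003, 0, 0, 0],
    [0.5, 0, 0.0004, 0.004, 0, 0, 0],
    [0.5, 0, 0.0004, 0.004, 0, 0, 0],
  ],
)

```text
clock: 41.7
position: [508.3, -209.2, 121.1]
ee_rot: [0.765, -0.645, -0.0, 0.0]
contact_force: [-0.5, 0.6, -1.2]
gripper_width: 51.4
grasp_force: 62.6
```

>>> servo_tool(
  increments=[
    [0.5, 0, 0, 0.0007, 0, 0, 0],
    [0.5, 0, 0, 0.0012, 0, 0, 0],
    [0.5, 0, 0, 0.0012, 0, 0, 0],
  ],
)

```text
clock: 42.08
position: [508.5, -209.4, 120.5]
ee_rot: [0.765, -0.644, 0.0, -0.0]
contact_force: [-1.1, 0.0, 3.4]
gripper_width: 51.4
grasp_force: 63.0
```

Contact at the expected height; 0.8 mm more, then release and lift clear.

>>> servo_tool(
  increments=[
    [0.5, 0, 0, 0.0008, 0, 0, 0],
    [0.5, 0, 0, 0.0008, 0, 0, 0],
    [0.76, 0, 0, 0, 0, 0, 0],
    [0.76, 0, 0, 0, 0, 0, 0],
    [0.76, 0, 0, 0, 0, 0, 0],
    [0.76, 0, 0, -0.03, 0, 0, 0],
    [0.76, 0, 0, -0.09, 0, 0, 0],
    [0.76, 0, 0, -0.13, 0, 0, 0],
    [0.76, 0, 0, -0.13, 0, 0, 0],
    [0.76, 0, 0, -0.13, 0, 0, 0],
  ],
)

```text
clock: 43.32
position: [507.8, -209.0, 249.1]
ee_rot: [0.764, -0.645, -0.001, 0.0]
contact_force: [-0.5, -0.0, -0.8]
gripper_width: 65.0
grasp_force: 0.0
```

```bash
python3 - <<'E'
from h import *
st();s=cam('side')
a=cv2.resize(s['color'][135:195,265:325],None,fx=8,fy=8,interpolation=cv2.INTER_CUBIC)
cv2.imwrite('pics/p8.png',a[:,:,::-1])
E
```

```text
43.325 [ 507.7759 -208.9779  249.0846] F [-0.5213 -0.047  -0.8079] w 65.00744152269367 g 0.0
```

View pics/p8.png

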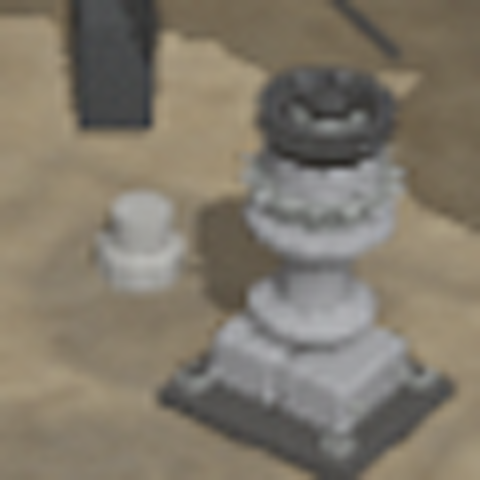

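```bash
python3 -c "
from bench import arm; print(arm.job_done())"
```

```text
the job is handed in; nothing more can be done
None
```

I handed the job in at about 43 s: sprocket, long spacer, short spacer and flanged spacer are stacked on the freehub in that order. Each was lowered to contact and let go. The last side picture shows the stack closed and level and the lockring socket standing where it was. I did not check the grease tub afterwards, and the hand-in returned no verdict.

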